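Turn the coupling in the marker's vise and hold the run paddle

ROBOT

A 6-joint arm with a two-finger parallel gripper is mounted at the origin on the work surface. World frame = base frame: x ahead of the robot, y to its left, z up, the work surface at z = 0. Lengths are in m, angles in rad, forces in N, time in s.
With the tool pointing down it reaches from about 0.275 to 0.875 m from the base axis. Payload 12.5 kg.
Tool frame: the origin (TCP) lies at the very end of the fingers, on their centre line; the grasp point (between the pads) lies 19 mm behind it; x points along the fingers, y is the direction in which the jaws open and shut, and the axes are right-handed (so a half turn about x gives the same grasp; the last joint's range is limited). The gripper opens to 85 mm and grips with 20 to 120 N. Pads are 22 mm wide; open, the fingers measure 114 mm over their backs; the gripper's body (76 mm by 85 mm) begins 54 mm behind the grasp point. The pads swing forward as they close: fully open they stand 13 mm farther back than shut.
Start: joints at [-1.273, 0.351, 1.652, -0, 1.139, -0.085], TCP at [0.205, -0.51, 0.231] pointing down, gripper open.
Joint ranges: [-2.75, 2.75], [-0.79, 2.1], [0.01, 2.65], [-1.57, 4.71], [0.07, 3.14], [-2.87, 2.87]. Speed limits (rad/s): [2.22, 2.22, 2.79, 3.14, 3.14, 3.14].

INTERFACE

Orientations are given as a 3x3 rotation matrix whose columns are the frame's x, y, z axes.
In Python, from bench import manip gives the robot as it stands. Calls block until the motion is done:
- manip.move_ptp(position, orientation): joint-space move of the TCP to a pose.
- manip.move_l(position, attitude=None, max_speed=0.15): straight line of the TCP; attitude=None keeps the orientation; max_speed is the mean speed in m/s.
- manip.move_j(angles): joint-space move.
- manip.set_gripper(opening, effort=None): opening from 0.0 (shut) to 1.0 (fully open); effort is the grip in N (None keeps the last); returns when the fingers have stopped.
- manip.dwell(seconds).
- manip.inverse_kinematics(position, orientation): joint angles nearest the present ones, or None.
- manip.grab_frame(name): name is "scene" or "top"; returns (picture, depth): 420x560x3 uint8, red, green, blue; 420x560 float32, m along the optical axis (not along the pixel's ray), 0 where there is no reading.
- manip.get_calibration(name): a dict with "camera_matrix" (3x3 intrinsics, pixels), "R" (3x3) and "t" (3): a world point X has camera coordinates R X + t. Camera axes: x right, y down, z forward; pixel columns grow to the right and rows downward; lengths in m; the calibration is good to about 2 mm. A picture is of the moment at which its call begins. get_calibration takes no time and is no camera call.
A pose or a line that the arm cannot do raises manip.Unreachable and nothing moves.
- manip.sign_off(): hands the job in, once; it reports no verdict.
Trained networks look in the newest picture that a camera, given by its name, has taken for a name from the list of things; names that differ only in an ending like _2 or _b are one class to them, and where a whole thing is asked for, a point or a joint stands for the part that bears it (a point fixed in the world has none). Each returns a list of dicts, best first, with "confidence" (0 to 1); they miss things now and then, are a little off and sometimes report something else, mostly with a low value. They report only what shows in the picture. A call takes as long as a camera call.
- manip.look_for(camera, name): "at" ([x, y, z] in m, in world coordinates, good to about 4 mm: the middle of the surface that is visible of it).
Readings, each from a call of its own:
- manip.current_time(): time.
- manip.current_qpos(): joint angles.
- manip.current_joint_vel(): joint speeds.
- manip.current_joint_torque(): joint torques, N m.
- manip.current_ee_pos(): TCP position.
- manip.current_tcp_rot(): TCP orientation.
- manip.current_force(): force on the tool from outside, world axes, zero at the start.
- manip.current_ft_torque(): the same for the moment, N m.
- manip.current_grip_width(): opening from 0.0 (shut) to 1.0 (fully open).
Only numpy, scipy, OpenCV 4.12 (cv2) and the standard library are available. Lean on these libraries where they do the work, as an engineer would, in place of code of your own. Each camera call takes 0.05 s, during which the arm holds its last target. There are 200 camera calls.

TASK

The fan shaft coupling stands askew in the open slide-jaw vise of the pin marker: turn it round so that its plain back face looks squarely at the marking pin (clamp ears pointing away from the pin), set it upright on the vise bed at the middle of the jaws, let go, and slide the loose jaw up until the coupling is snug between both jaws. Then press the hold-to-run paddle down to its middle (run) position, level with the tops of its side cheeks and never on through to the stop position near the bottom, and finish while still holding it there. Leave the other things on the bench where they are.

Things in the scene. Friction and masses are not known exactly. Their poses are not given: they have to be found in the camera images.
- coupling_mid (a point): Centre (bore axis, half-way up) of the upright loose aluminium coupling, 0.27 kg: a block 40 x 40 x 70 mm high with an 18 mm upright bore and, on its +x side, two full-height clamp ears standing out 14 mm, 28 mm wide together, split by a 4 mm saw cut. Axes: x from bore to ears, z up. The y faces are flat, 40 mm apart; x extent -20 to +34 mm. Starts with its back face 75 to 180 deg from the pin.
- coupling_back (a point): Middle of the coupling's plain back face: its -x face, opposite the ears, 20 mm from the bore axis. Axes as coupling_mid.
- vise_seat (a point): Point on top of the vise bed (45 mm above the bench) where the coupling's bore axis belongs when clamped. Axes: x to the marking pin, y to the fixed jaw, z up. Fixed jaw's face at y = +20 mm; both jaws 64 mm wide in x, 30 mm high over the bed. Bed 62 mm wide in x, y = -162 to +20 mm. The white marker head begins at x = +164 mm and rises 143 mm over the bench; its pin reaches to +92 mm.
- pin_tip (a point): Tip of the fixed marking pin, pointing at the vise: 92 mm from vise_seat along its +x, 35 mm above the bed. Its barrel (20 to 34 mm diameter) begins at x = +110 mm.
- vise_jaw (a joint): Travel of the sliding jaw, m: 0 fully open (its face at y = -80 mm in the frame of vise_seat), growing towards the fixed jaw; 0.060 = snug on the coupling set square. Starts at 0 to 0.010. Drags with about 5 N, stays where left; pushed, it carries the coupling along and squares it against the fixed jaw.
- jaw_plate (a point): Middle of the top edge of the sliding jaw's upright push plate: 50 mm wide in x, 10 mm thick in y, top 57 mm above the bed, 27 mm above the jaws. It is 45 mm behind the jaw's face. Axes as vise_seat: push its outer side (5 mm to -y of this point) towards +y. Behind it the bed is bare.
- paddle (a joint): Angle of the hold-to-run paddle, rad: 0 released (up), 0.30 bottom. Run position 0.10 to 0.19 (middle 0.145: paddle level, along the cheek tops); from 0.22 it trips to stop, which must not happen. Spring-returned: at the pad about 3.3 N to start it, 6.5 N in mid run, 10 N at the bottom.
- paddle_pad (a point): Middle of the top of the 30 x 60 mm rubber pad at the free end of the grey paddle, 90 mm from its hinge. The paddle (68 mm wide) lies between two cheeks, tops 72 mm above the bench, on a grey box 135 x 100 mm. Released, the pad is about 84 mm high and slopes 0.145 rad; run position = pad 9 to 17 mm lower (middle 13), stop position 20 mm lower. Axes: x from pad to hinge (released), z up.
- capacitor: Bystander: blue plastic fan-motor capacitor standing on end, 36 mm diameter, 74 mm high with its blades. Origin under its centre.
- pliers: Bystander: chrome needle-nose pliers lying flat, 165 mm long, 52 mm wide, 10 mm high; origin under the pivot, nose along +x.
- hub: Bystander: round aluminium hub, 36 mm diameter, 34 mm high, standing on the round 170 mm turntable tray (floor 22 mm above the bench, rim at 39 mm) on the left of the bench. Origin under its centre.
- lidded_box: Bystander: green plastic box, closed with its lid, 118 x 158 mm, 67 mm high. Origin under its centre.
- fan_wheel: Bystander: black plastic fan wheel lying flat, 124 mm diameter, 26 mm high. Origin under its hub.
- hex_key: Bystander: L-shaped hex key lying flat, 95 x 28 mm, 6 mm thick. Origin near the middle of the long leg.

How it is judged:
By the outcome, as a careful person would: the job done as asked, in the order asked, and still so for the second after the job is handed in, while the arm keeps its last pose, push and grip.
It also fails if it takes over 53 s, if anything falls off the work surface, if the arm or the gripper's body presses on something with over 40 N, if the wrist force passes 120 N, or if a joint passes its speed limit or range.

## Working session

There is one attempt and no reset: what is moved stays moved. The work goes in short steps, each a Python script; the robot and the scene stay as the last script left them, time stands still between calls to the robot, and variables do not carry over. Pictures are saved under pics/ and viewed, on a budget of 10 in all, crops included, one or two more only if the job needs it, and the job is handed in when it is done.

```bash
ls; mkdir -p pics
python3 - <<'E'
from bench import manip
import cv2,numpy as np
ims={}
for c in("scene","top"):
    p,d=manip.grab_frame(c); cv2.imwrite(f"pics/{c}0.png",p[:,:,::-1]); np.savez(f"{c}0.npz",p=p,d=d,**manip.get_calibration(c))
    k=manip.get_calibration(c); print(c,k["camera_matrix"].tolist(),np.round(-k["R"].T@k["t"],3),np.round(k["R"],3).tolist())
    for n in("coupling_mid","coupling_back","vise_seat","pin_tip","jaw_plate","paddle_pad","vise_jaw","paddle"):
        try: print(n,[(np.round(r["at"],3).tolist(),round(r["confidence"],2)) for r in manip.look_for(c,n)][:3])
        except Exception as e: print(n,e)
print(manip.current_time())
E
```

```text
pics
scene [[530.2323828169025, 0.0, 276.5453783981758], [0.0, 530.2323828169025, 211.018070275486], [0.0, 0.0, 1.0]] [1.216 0.34  1.167] [[-0.412, 0.911, 0.007], [0.734, 0.336, -0.59], [-0.54, -0.238, -0.807]]
coupling_mid [([0.552, 0.117, 0.102], 0.65)]
coupling_back [([0.552, 0.119, 0.104], 0.85)]
vise_seat [([0.712, 0.125, 0.016], 0.71)]
pin_tip [([0.714, 0.125, 0.014], 0.71)]
jaw_plate [([0.558, 0.033, 0.073], 0.86)]
paddle_pad []
vise_jaw [([0.554, 0.04, 0.069], 0.74), ([0.553, 0.116, 0.101], 0.57)]
paddle [([0.523, -0.227, 0.072], 0.79)]
top [[381.1264079706907, 0.0, 277.54673983727474], [0.0, 381.1264079706907, 209.87811172623898], [0.0, 0.0, 1.0]] [0.421 0.053 1.163] [[-0.021, -1.0, 0.017], [-0.996, 0.02, -0.088], [0.088, -0.019, -0.996]]
coupling_mid [([0.542, 0.115, 0.116], 0.58)]
coupling_back [([0.538, 0.114, 0.112], 0.77)]
vise_seat [([0.655, 0.101, 0.012], 0.73)]
pin_tip [([0.653, 0.1, 0.015], 0.7)]
jaw_plate [([0.542, 0.033, 0.071], 0.71)]
paddle_pad [([0.52, -0.23, 0.073], 0.67)]
vise_jaw [([0.549, 0.032, 0.077], 0.91)]
paddle [([0.524, -0.228, 0.077], 0.65), ([0.542, 0.034, 0.076], 0.31)]
0.9
```

```bash
cat > h.py <<'E'
import numpy as np,cv2
def load(c,i=0):
    return dict(np.load(f"{c}{i}.npz"))
def cloud(f):
    K=f["camera_matrix"];d=f["d"];v,u=np.mgrid[:d.shape[0],:d.shape[1]]
    P=np.stack([(u-K[0,2])/K[0,0]*d,(v-K[1,2])/K[1,1]*d,d],-1)
    W=(P-f["t"])@f["R"]; W[d==0]=np.nan
    return W
def raster(W,col,x0,x1,y0,y1,res=.001):
    # rectified view from above coloured by height
    H=np.full((int((x1-x0)/res),int((y1-y0)/res)),np.nan)
E
python3 - <<'E'
import cv2
a=cv2.imread("pics/scene0.png");b=cv2.imread("pics/top0.png")
cv2.imwrite("pics/top_full.png",b)
cv2.imwrite("pics/scene_crop.png",cv2.resize(a,(784,588),interpolation=cv2.INTER_CUBIC))
E
```

```text
(no output)
```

View pics/top0.png

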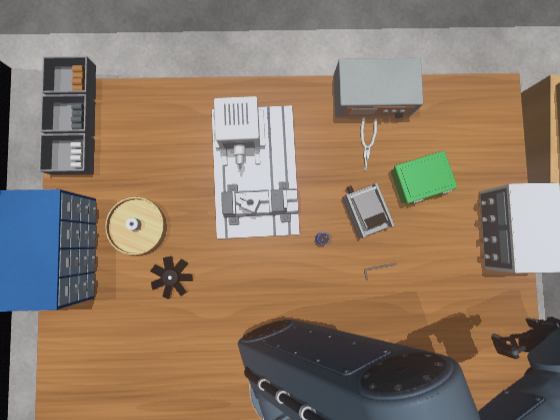

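View pics/scene_crop.png

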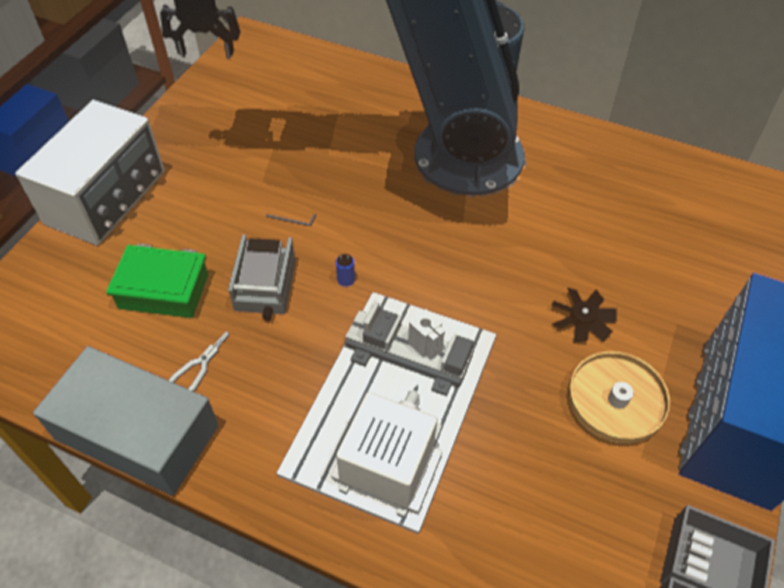

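The top view shows the vise around (255,200), the coupling at (250,203), the pin tip at (240,165) and the paddle box at (370,210). The pin points toward the robot and the sliding jaw is on the right (-y). Next I'll zoom in.

Run:
```python
import cv2,numpy as np
from h import *
a=cv2.imread("pics/scene0.png");b=cv2.imread("pics/top0.png")
A=cv2.resize(a[205:290,235:360],None,fx=6,fy=6,interpolation=cv2.INTER_CUBIC)[:, :400*2]
B=cv2.resize(b[150:245,205:310],None,fx=6,fy=6,interpolation=cv2.INTER_CUBIC)
cv2.imwrite("pics/zs.png",A[:, :750]);cv2.imwrite("pics/zt.png",B)
for c in("top","scene"):
    W=cloud(load(c)); m=(W[...,0]>.4)&(W[...,0]<.85)&(W[...,1]>-.05)&(W[...,1]<.25)
    z=W[...,2][m]; h,e=np.histogram(z,np.arange(0,.16,.004)); print(c,[(round(float(x),3),int(n)) for x,n in zip(e,h) if n>20])
    for lo,hi,n in((.068,.082,"jawtop"),(.095,.108,"plate"),(.108,.122,"coupl"),(.136,.150,"head")):
        q=W[m&(W[...,2]>lo)&(W[...,2]<hi)]
        if len(q)>5:
            r=cv2.minAreaRect((q[:,:2]*1000).astype(np.float32)); print(n,len(q),np.round(q.mean(0),4),r)
```

```text
top [(0.0, 1980), (0.004, 262), (0.008, 234), (0.012, 2925), (0.016, 2710), (0.02, 210), (0.024, 168), (0.028, 235), (0.032, 138), (0.036, 159), (0.04, 265), (0.044, 513), (0.048, 111), (0.064, 26), (0.068, 34), (0.072, 357), (0.076, 257), (0.08, 52), (0.084, 46), (0.088, 83), (0.092, 60), (0.096, 57), (0.1, 77), (0.104, 36), (0.108, 27), (0.112, 115), (0.116, 122), (0.12, 38), (0.124, 34), (0.128, 23), (0.136, 103), (0.14, 969), (0.144, 754), (0.148, 27)]
jawtop 683 [0.5557 0.1063 0.0756] ((626.4375610351562, 104.36595916748047), (226.97946166992188, 184.80833435058594), 1.8106426000595093)
plate 184 [0.6287 0.0926 0.101 ] ((629.74755859375, 104.30551147460938), (263.8179931640625, 139.6485595703125), 19.885364532470703)
coupl 280 [0.5744 0.1191 0.1157] ((633.6875610351562, 107.72196960449219), (236.95155334472656, 129.24700927734375), 18.119550704956055)
head 1852 [0.7664 0.1428 0.1435] ((768.049560546875, 143.18798828125), (120.0062255859375, 119.64114379882812), 1.7947965860366821)
scene [(0.0, 1861), (0.004, 274), (0.008, 906), (0.012, 4170), (0.016, 2078), (0.02, 178), (0.024, 
[... 243 characters left out ...]
96, 101), (0.1, 133), (0.104, 97), (0.108, 96), (0.112, 237), (0.116, 98), (0.12, 55), (0.124, 50), (0.128, 55), (0.132, 59), (0.136, 352), (0.14, 1864), (0.144, 737)]
jawtop 1011 [0.5902 0.1157 0.0746] ((671.291259765625, 109.10001373291016), (320.66876220703125, 185.57728576660156), 2.427126169204712)
plate 365 [0.6695 0.1152 0.1013] ((673.765625, 116.79938507080078), (342.5247497558594, 141.2214813232422), 16.82118034362793)
coupl 456 [0.6392 0.1343 0.1144] ((676.29833984375, 123.52372741699219), (331.14019775390625, 137.36196899414062), 14.179261207580566)
head 2964 [0.7723 0.1472 0.1426] ((769.04052734375, 145.8367919921875), (121.36972045898438, 120.46028137207031), 1.9583739042282104)
```

View pics/zt.png

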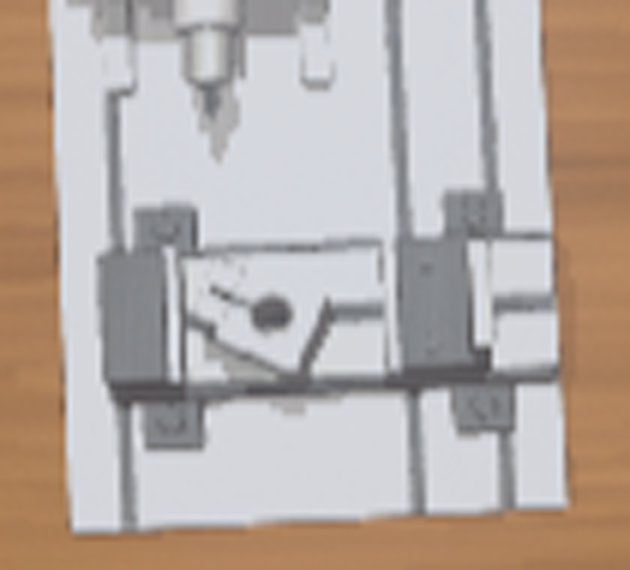

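View pics/zs.png

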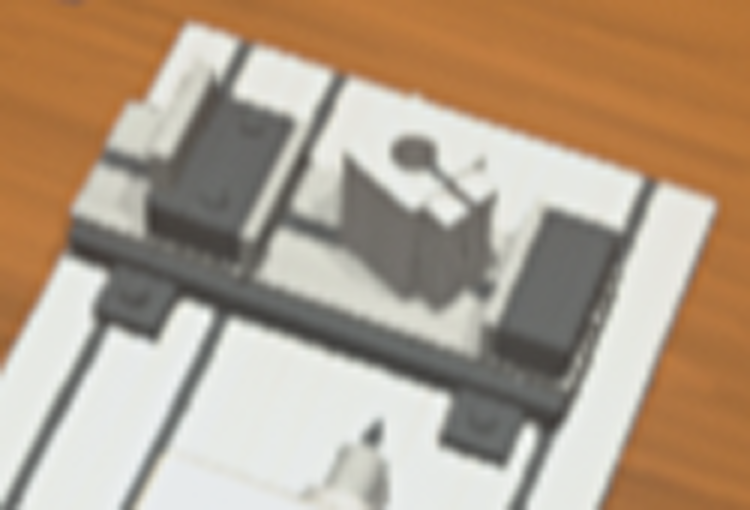

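```bash
cat >> h.py <<'E'
    
def proj(f,X):
    c=np.asarray(X)@f["R"].T+f["t"]; p=c@f["camera_matrix"].T; return p[...,:2]/p[...,2:]
def fitpoly(f,poly,z,mask,x0,ss=8):
    """fit pose (x,y,yaw) of polygon at height z to pixel mask by IoU, supersampled"""
    from scipy.optimize import minimize
    ys,xs=np.where(mask); a,b,c,d=xs.min()-8,xs.max()+8,ys.min()-8,ys.max()+8
    M=cv2.resize(mask[c:d,a:b].astype(np.float32),None,fx=ss,fy=ss,interpolation=cv2.INTER_LINEAR)>.5
    def cost(p):
        C,S=np.cos(p[2]),np.sin(p[2]); P=poly@np.array([[C,S],[-S,C]])+p[:2]
        q=proj(f,np.c_[P,np.full(len(P),z)])
        q=(q-[a,c]+.5)*ss-.5
        I=np.zeros(M.shape,np.uint8); cv2.fillPoly(I,[np.round(q*16).astype(np.int32)],1,shift=4); I=I>0
        return 1-(I&M).sum()/(I|M).sum()
    best=None
    for dy in np.arange(-.4,.41,.2):
        r=minimize(cost,[x0[0],x0[1],x0[2]+dy],method="Nelder-Mead",options=dict(initial_simplex=np.array([[0,0,0],[.008,0,0],[0,.008,0],[0,0,.25]])+[x0[0],x0[1],x0[2]+dy],maxiter=200))
        if best is None or r.fun<best.fun: best=r
    return best.x,best.fun
COUP=np.array([[-20,-20],[20,-20],[20,-14],[34,-14],[34,14],[20,14],[20,20],[-20,20]])/1000.
E
cat > m.py <<'E'
import sys
from h import *
i=int(sys.argv[1]) if len(sys.argv)>1 else 0
psi=.0325
for c in("top","scene"):
    f=load(c,i);W=cloud(f);X,Y,Z=W[...,0],W[...,1],W[...,2]
    m=(X>.5)&(X<.6)&(Y>.08)&(Y<.165)&(Z>.110)&(Z<.125); m=cv2.morphologyEx(m.astype(np.uint8),cv2.MORPH_CLOSE,np.ones((7,7)))
    g=f["p"].astype(int).mean(-1)
    print(c,"coupling",m.sum(),*fitpoly(f,COUP,.115,m>0,[.542,.115,1.15]))
    # vise frame coords about (0.55,.115)
    C,S=np.cos(psi),np.sin(psi); dx,dy=X-.55,Y-.115
    U=C*dx+S*dy; V=-S*dx+C*dy
    rgn=(abs(U)<.06)&(abs(V)<.18)
    jt=rgn&(Z>.070)&(Z<.080)
    for n,s in(("fixed",jt&(V>0.022)),("slide",jt&(V<-.03))):
        u,v=U[s],V[s]; 
        if len(u): print(n,len(u),"u",np.round(np.percentile(u,[2,98]),4),"v",np.round(np.percentile(v,[2,98]),4), "mid strip v",np.round(np.percentile(v[abs(u)<.02],[1,99]),4))
    s=rgn&(Z>.096)&(Z<.108)&(V<-.05); print("plate",s.sum(),np.round(np.percentile(U[s],[2,50,98]),4) if s.any() else"",np.round(np.percentile(V[s],[2,50,98]),4)if s.any() else"")
    s=(U>.06)&(U<.165)&(Z>.06)&(Z<.1)&(abs(V)<.05); print("pin",s.sum(),[(round(a*1e3),round(float(np.median(V[s&(U>=a)&(U<a+.01)])),4),round(float(np.max(Z[s&(U>=a)&(U<a+.01)])),4)) for a in np.arange(.08,.16,.01) if (s&(U>=a)&(U<a+.01)).any()])
    s=(Z>.138)&(Z<.15)&(X>.66)&(X<.86)&(abs(Y-.14)<.1);q=(W[s][:,:2]*1000).astype(np.float32);print("head",cv2.minAreaRect(q))
    s=rgn&(Z>.040)&(Z<.049); print("bed u",np.round(np.percentile(U[s],[2,98]),4))
    # paddle
    s=(X>.4)&(X<.65)&(Y>-.33)&(Y<-.13)&(Z>.03)&(Z<.1); q=(W[s][:,:2]*1000).astype(np.float32); print("padbox",s.sum(),cv2.minAreaRect(q),np.percentile(W[s][:,2],[50,90,99]))
    s=s&(Z>.062); q=(W[s][:,:2]*1000).astype(np.float32); print("padtop",s.sum(),cv2.minAreaRect(q))
E
python3 m.py
python3 - <<'E'
import cv2,numpy as np
a=cv2.imread("pics/scene0.png");b=cv2.imread("pics/top0.png")
A=cv2.resize(a[160:235,155:220],(390,450),interpolation=cv2.INTER_CUBIC)
B=cv2.resize(b[178:243,338:403],(390,390),interpolation=cv2.INTER_CUBIC)
I=np.zeros((450,790,3),np.uint8);I[:,:390]=A;I[:390,400:]=B;cv2.imwrite("pics/pad.png",I)
E
```

```text
top coupling 268 [0.53752472 0.10971122 1.13677775] 0.05420240137221266
fixed 290 u [-0.0364  0.0255] v [0.0417 0.0779] mid strip v [0.0415 0.0786]
slide 302 u [-0.0367  0.025 ] v [-0.1024 -0.0581] mid strip v [-0.0964 -0.0576]
plate 63 [-0.0301 -0.0033  0.0169] [-0.1069 -0.1018 -0.0974]
pin 263 [(80, 0.0207, 0.0795), (90, 0.0205, 0.0849), (100, 0.0216, 0.0923), (110, 0.0212, 0.0934), (120, 0.0208, 0.0999), (130, 0.0201, 0.0998), (140, 0.0222, 0.0999), (150, 0.0058, 0.0999)]
head ((768.15380859375, 143.09805297851562), (119.57389831542969, 119.7484130859375), 2.0104610919952393)
bed u [-0.0379  0.025 ]
padbox 1792 ((540.7906494140625, -268.19482421875), (161.68307495117188, 184.43612670898438), 20.150981903076172) [0.07209368 0.08314079 0.08812488]
padtop 1281 ((541.4005126953125, -268.2860107421875), (160.8759765625, 183.59518432617188), 20.05958366394043)
scene coupling 327 [0.53889395 0.11343093 1.13692604] 0.10429360243716679
fixed 374 u [-0.0349  0.0264] v [0.0259 0.0809] mid strip v [0.0235 0.0811]
slide 372 u [-0.0353  0.0264] v [-0.0999 -0.055 ] mid strip v [-0.1001 -0.0547]
plate 77 [-0.0267 -0.0026  0.0201] [-0.1049 -0.099  -0.0941]
pin 122 [(80, 0.0235, 0.079), (90, 0.0235, 0.0861), (100, 0.0263, 0.0911), (110, 0.0237, 0.0912), (120, 0.0262, 0.0954), (130, 0.0244, 0.0984)]
head ((769.5419921875, 146.29620361328125), (120.97669982910156, 119.91475677490234), 1.4150749444961548)
bed u [-0.0342  0.027 ]
padbox 2070 ((541.0478515625, -267.493408203125), (165.54783630371094, 189.4388427734375), 20.58708953857422) [0.06986444 0.08162924 0.08693033]
padtop 1375 ((541.4795532226562, -267.58392333984375), (166.26425170898438, 187.5634307861328), 20.05784797668457)
```

View pics/pad.png

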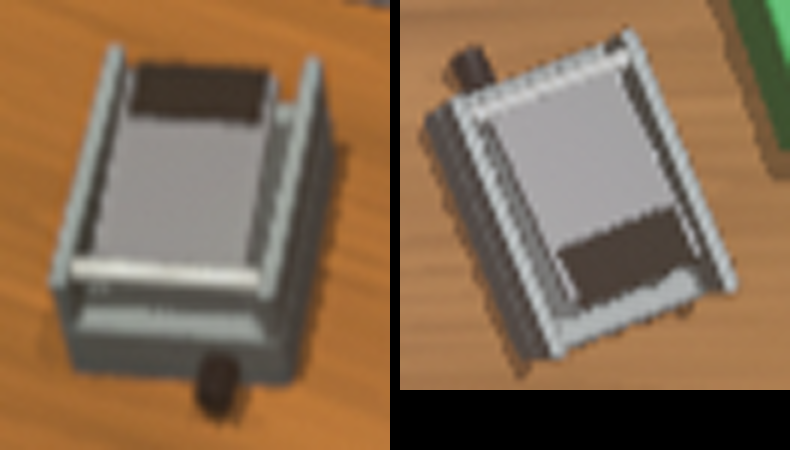

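The coupling's ears point at about 65° from world +x. The two cameras disagree by about 3 mm in y, but they agree on the coupling's offset from the seat, so I'm averaging. The pad is the dark band at the robot-side end of the paddle, at top pixel (376,221). Next come the IK check and the pad measurement.

```bash
cat >> h.py <<'E'
PSI=.0325; SEAT=np.array([.5448,.1373])
def Rd(a):
    c,s=np.cos(a),np.sin(a); return np.array([[0,c,s],[0,s,-c],[-1,0,0]])
def V(u,v,z):
    c,s=np.cos(PSI),np.sin(PSI); return [SEAT[0]+c*u-s*v,SEAT[1]+s*u+c*v,z]
E
python3 - <<'E'
from h import *
from bench import manip
ca=1.137
for a in(ca+np.pi/2,ca-np.pi/2):
    print("grasp",a,[None if q is None else np.round(q,2).tolist() for q in [manip.inverse_kinematics([.5382,.1116,.086],Rd(a))]])
    q=manip.inverse_kinematics(V(0,-.005,.12),Rd(a+PSI+np.pi-ca)); print("place",None if q is None else np.round(q,2))
for a in(PSI,PSI+np.pi): 
    q=manip.inverse_kinematics(V(0,-.15,.07),Rd(a));print("push",None if q is None else np.round(q,2))
for c in("top","scene"):
    f=load(c);W=cloud(f);X,Y,Z=W[...,0],W[...,1],W[...,2]
    s=(X>.44)&(X<.6)&(Y>-.31)&(Y<-.15)&(Z>.062)&(f["p"].max(-1)<75)
    n,l,st,ce=cv2.connectedComponentsWithStats(s.astype(np.uint8)); k=1+np.argmax(st[1:,4]); q=W[l==k]
    r=cv2.minAreaRect((q[:,:2]*1000).astype(np.float32));print(c,len(q),np.round(q.mean(0),4),r)
    A=np.c_[q[:,:2]-q[:,:2].mean(0),np.ones(len(q))];print("plane",np.linalg.lstsq(A,q[:,2],rcond=None)[0])
E
```

```text
grasp 2.7077963267948966 [[0.12, 0.54, 1.77, -0.0, 0.83, -2.59]]
place [ 0.16  0.51  1.72 -0.    0.91  1.69]
grasp -0.43379632679489655 [[0.12, 0.54, 1.77, -0.0, 0.83, 0.55]]
place [ 0.16  0.51  1.72 -0.    0.91 -1.45]
push [-0.11  0.57  1.77 -0.    0.8  -0.14]
push None
top 6 [ 0.4912 -0.2668  0.0849] ((491.3905944824219, -266.1259460449219), (6.515017509460449, 4.815222263336182), 29.031322479248047)
plane [ 1.03446416 -0.64471962  0.08493612]
scene 164 [ 0.4814 -0.2428  0.0838] ((480.2610168457031, -242.34226989746094), (28.809619903564453, 55.42954635620117), 15.764359474182129)
plane [-0.01308236  0.01347148  0.08382774]
```

Run:
```python
from h import *
from bench import manip
f=load("top");W=cloud(f);X,Y,Z=W[...,0],W[...,1],W[...,2]
s=(X>.44)&(X<.6)&(Y>-.31)&(Y<-.15)&(Z>.07)&(f["p"].max(-1)<115)
n,l,st,ce=cv2.connectedComponentsWithStats(s.astype(np.uint8)); k=1+np.argmax(st[1:,4]); q=W[l==k]
print("pad top",len(q),np.round(q.mean(0),4),cv2.minAreaRect((q[:,:2]*1000).astype(np.float32)))
a=1.137-np.pi/2; C=[.5382,.1116]
manip.move_ptp(C+[.17],Rd(a)); print(manip.current_time())
manip.move_l(C+[.086],max_speed=.1); print(manip.current_force())
manip.set_gripper(0.0,45); print("w",manip.current_grip_width()*85,manip.current_force(),manip.current_time())
manip.move_l(C+[.128],max_speed=.1); print("w",manip.current_grip_width()*85,manip.current_force())
for c in("scene","top"):
    p,d=manip.grab_frame(c); np.savez(f"{c}1.npz",p=p,d=d,**manip.get_calibration(c))
    if c=="scene": cv2.imwrite("pics/lift.png",cv2.resize(p[180:300,215:375,::-1],(640,480),interpolation=cv2.INTER_CUBIC))
print(manip.current_time())
```

```text
pad top 211 [ 0.4815 -0.2446  0.0847] ((482.3351135253906, -246.62030029296875), (28.63170051574707, 63.24000549316406), 20.992149353027344)
3.4083
[0.33009682 0.50367321 1.61514069]
w 38.985283786479705 [-2.92357111  1.25752892  5.72512802] 4.8833
w 39.381684413487534 [ 0.02214878 -0.64850314 -3.04420142]
5.55
```

View pics/lift.png

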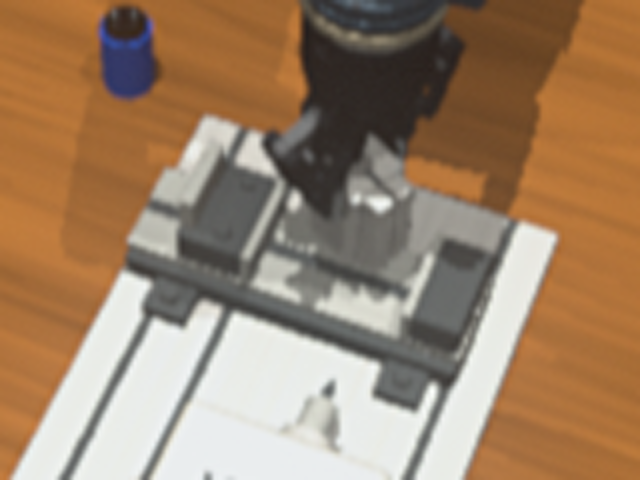

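The coupling is lifted upright and gripped at 39 mm width, with about 3 N of weight. Now rotate, lower and release.

Run:
```python
from h import *
from bench import manip
a=PSI+np.pi/2
manip.move_ptp(V(0,-.005,.128),Rd(a)); print(manip.current_time(),manip.current_ee_pos(),V(0,-.005,.128),manip.current_force())
f0=manip.current_force()
manip.move_l(V(0,-.005,.090),max_speed=.08); print(manip.current_force())
z=.090
while z>.0835:
    z-=.001; manip.move_l(V(0,-.005,z),max_speed=.05); f=manip.current_force()
    if f[2]-f0[2]>2.5: break
print("z",z,f,"w",manip.current_grip_width()*85)
manip.set_gripper(1.0); print(manip.current_force(),manip.current_time())
manip.move_l(V(0,-.005,.15),max_speed=.12)
manip.move_ptp(V(0,-.158,.15),Rd(PSI)); 
for c in("scene","top"):
    p,d=manip.grab_frame(c); np.savez(f"{c}2.npz",p=p,d=d,**manip.get_calibration(c))
    cv2.imwrite(f"pics/{c}2.png",p[:,:,::-1])
    W=cloud(load(c,2))
    m=(W[...,0]>.49)&(W[...,0]<.6)&(W[...,1]>.10)&(W[...,1]<.165)&(W[...,2]>.110)&(W[...,2]<.125); m=cv2.morphologyEx(m.astype(np.uint8),cv2.MORPH_CLOSE,np.ones((7,7)))
    if m.sum()>50: print(c,m.sum(),*fitpoly(load(c,2),COUP,.115,m>0,[.543,.132,3.17]))
print(manip.current_time())
A=cv2.imread("pics/scene2.png")[180:300,215:335];B=cv2.imread("pics/top2.png")[140:245,205:310]
cv2.imwrite("pics/placed.png",np.hstack([cv2.resize(A,(395,395),interpolation=3),cv2.resize(B,(395,395),interpolation=3)]))
```

```text
7.2917 [0.54493371 0.13225342 0.12788456] [np.float64(0.5449624713947399), np.float64(0.13230264039257816), 0.128] [ 0.05943769 -0.03328083 -3.17011271]
[ 0.59986521  0.14568508 -4.3485008 ]
z 0.086 [-0.36769915 -1.80084422  3.3254693 ] w 39.41202279554055
[0.58113403 0.2542902  0.80675549] 9.4333
scene 320 [0.54963757 0.13207533 3.16013786] 0.07939893359185657
top 263 [0.54808717 0.12943046 3.20316458] 0.053163825483964144
11.4
```

View pics/placed.png

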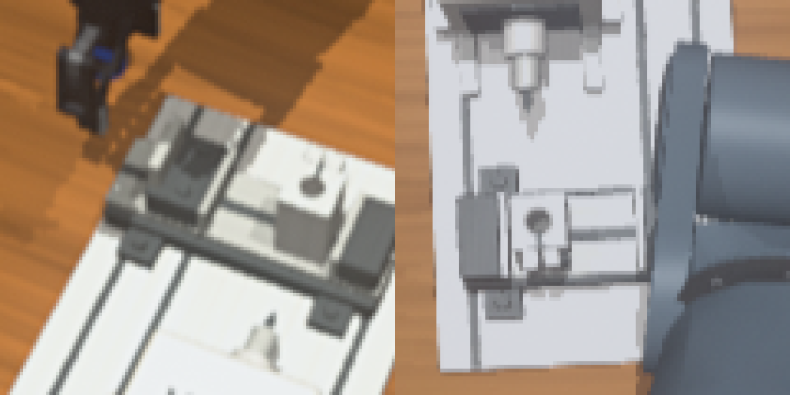

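The coupling stands upright with its back to the pin. The fits suggest it sits about 4 mm too far toward the pin, so I'll check that independently using the bore and the edges.

Run:
```python
from h import *
from scipy.optimize import minimize
def ray(f,px,z):
    K=f["camera_matrix"];r=f["R"].T@np.linalg.solve(K,[px[0],px[1],1]);o=-f["R"].T@f["t"];return o+r*(z-o[2])/r[2]
c,s=np.cos(PSI),np.sin(PSI)
def uv(X): d=X[...,:2]-SEAT; return np.stack([c*d[...,0]+s*d[...,1],-s*d[...,0]+c*d[...,1]],-1)
for cam in("top","scene"):
  for i,C in((0,[.538,.1116]),(2,[.547,.131])):
    f=load(cam,i);g=f["p"].astype(float).mean(-1)
    p=proj(f,np.array([C+[.115]]))[0]; x,y=np.round(p).astype(int); w=g[y-6:y+7,x-6:x+7]
    yy,xx=np.mgrid[y-6:y+7,x-6:x+7]; wt=np.clip(130-w,0,None)*((xx-p[0])**2+(yy-p[1])**2<25)
    b=ray(f,[(wt*xx).sum()/wt.sum(),(wt*yy).sum()/wt.sum()],.115); print(cam,i,"bore xy",np.round(b[:2],4),"uv",np.round(uv(b)*1e3,1))
  f=load(cam,2);W=cloud(f);Q=uv(W);U,Vv,Z=Q[...,0],Q[...,1],W[...,2]
  # profile along u of coupling top, coupling side edges, bed edges, jaw edges
  for n,m in(("coupTop",(Z>.113)&(Z<.12)&(abs(U)<.06)&(abs(Vv)<.03)),("fixjaw",(Z>.072)&(Z<.079)&(Vv>.025)&(Vv<.05)&(abs(U)<.06)),("pin",(Z>.07)&(Z<.09)&(U>.08)&(U<.105)&(abs(Vv)<.02)),("bed",(Z>.042)&(Z<.048)&(abs(U)<.06)&(Vv<-.02)&(Vv>-.1))):
    print(cam,n,m.sum(),"u",np.round(1e3*np.percentile(U[m],[1,99]),1),"v",np.round(1e3*np.percentile(Vv[m],[1,99]),1))
```

```text
top 0 bore xy [0.537  0.1101] uv [ -8.7 -26.9]
top 2 bore xy [0.5491 0.131 ] uv [ 4.1 -6.4]
top coupTop 189 u [-30.5  22.7] v [-27.6  11. ]
top fixjaw 178 u [-32.5  29.9] v [25.3 49.7]
top pin 8 u [ 91.9 102.8] v [-2.6  0.6]
top bed 309 u [-31.1  29.6] v [-78.7 -26.1]
scene 0 bore xy [0.5365 0.1125] uv [ -9.1 -24.5]
scene 2 bore xy [0.5464 0.1318] uv [ 1.4 -5.5]
scene coupTop 185 u [-29.7  24. ] v [-25.2  14.1]
scene fixjaw 198 u [-31.3  31.1] v [25.3 49.6]
scene pin 12 u [ 92.8 103.6] v [-2.   4.1]
scene bed 340 u [-31.6  31.4] v [-86.7 -23.7]
```

Bore, outline, jaw and bed edges mostly agree on about +3.5 to +4 mm along u. I'll regrip and shift it by -3.7 mm.

Run:
```python
from h import *
from bench import manip
a=PSI+np.pi/2; D=-.0037
manip.move_ptp(V(0,-.005,.15),Rd(a)); manip.move_l(V(0,-.005,.087),max_speed=.12)
manip.set_gripper(0.0,45); print("w",manip.current_grip_width()*85)
manip.move_l(V(0,-.005,.092),max_speed=.05); f0=manip.current_force(); print(f0)
manip.move_l(V(D,-.005,.092),max_speed=.05)
z=.092
while z>.0845:
    z-=.001; manip.move_l(V(D,-.005,z),max_speed=.05); f=manip.current_force()
    if f[2]-f0[2]>2.5: break
print("z",z,f)
manip.set_gripper(1.0); print(manip.current_force(),manip.current_time())
manip.move_l(V(D,-.005,.15),max_speed=.12)
manip.move_ptp(V(0,-.158,.15),Rd(PSI)); 
c_,s_=np.cos(PSI),np.sin(PSI)
for c in("scene","top"):
    p,d=manip.grab_frame(c); np.savez(f"{c}3.npz",p=p,d=d,**manip.get_calibration(c))
    W=cloud(load(c,3)); dd=W[...,:2]-SEAT; U=c_*dd[...,0]+s_*dd[...,1];Vv=-s_*dd[...,0]+c_*dd[...,1];Z=W[...,2]
    m=(Z>.113)&(Z<.12)&(abs(U)<.06)&(abs(Vv)<.03); print(c,m.sum(),np.round(1e3*np.percentile(U[m],[1,99]),1),np.round(1e3*np.percentile(Vv[m],[1,99]),1))
    m=cv2.morphologyEx(((Z>.110)&(Z<.125)&(abs(U)<.06)&(abs(Vv)<.033)).astype(np.uint8),cv2.MORPH_CLOSE,np.ones((7,7)))
    print(*fitpoly(load(c,3),COUP,.115,m>0,[.543,.132,3.17]))
    m=(Z>.072)&(Z<.079)&(Vv>-.10)&(Vv<-.06)&(abs(U)<.03); print("slide v max",1e3*np.percentile(Vv[m],99) if m.any() else None)
print(manip.current_time())
```

```text
w 38.78246233851632
[ 0.10274014 -0.35529009 -3.67033738]
z 0.087 [-2.19955008 -1.56991565  4.43883925]
[-1.23488845 -0.19504604  0.35483429] 16.0083
scene 206 [-33.3  21.4] [-24.6  14.8]
[0.54604303 0.13262249 3.16740428] 0.08061289220709511
slide v max -76.89226139921976
top 200 [-32.9  19.3] [-27.4  11.2]
[0.54455199 0.12949756 3.2032165 ] 0.05666262346213824
slide v max -79.78341089830118
17.9583
```

Run:
```python
from h import *
from bench import manip
manip.set_gripper(0.0,45)
f0=manip.current_force(); print(f0)
manip.move_l(V(0,-.158,.073),max_speed=.12); print(manip.current_force()-f0)
manip.move_l(V(0,-.095,.073),max_speed=.04); print(manip.current_force()-f0,manip.current_time())
v=-.095; L=[]
while v<-.074:
    v+=.001; manip.move_l(V(0,v,.073),max_speed=.03); f=manip.current_force()-f0; L.append((round(v*1e3),round(float(f[1]),1)))
    if f[1]<-18: break
print(L,f,manip.current_time())
manip.dwell(.2);print(manip.current_force()-f0)
p,d=manip.grab_frame("scene"); np.savez("scene4.npz",p=p,d=d,**manip.get_calibration("scene"))
cv2.imwrite("pics/push.png",cv2.resize(p[180:300,215:335,::-1],(480,480),interpolation=3))
```

```text
[ 0.36326399 -0.43324954  0.55940887]
[ 0.24523197  0.60167173 -0.22751932]
[-0.79383126 -2.5633833  -0.33412014] 21.2417
[(-94, -4.2), (-93, -3.5), (-92, -2.8), (-91, -2.7), (-90, -2.7), (-89, -2.7), (-88, -3.6), (-87, -4.8), (-86, -5.1), (-85, -6.8), (-84, -6.4), (-83, -6.8), (-82, -5.5), (-81, -5.3), (-80, -11.2), (-79, -18.7)] [  0.59977672 -18.69143916   1.22178397] 25.2417
[  0.41603007 -18.40361131   2.25884754]
```

View pics/push.png

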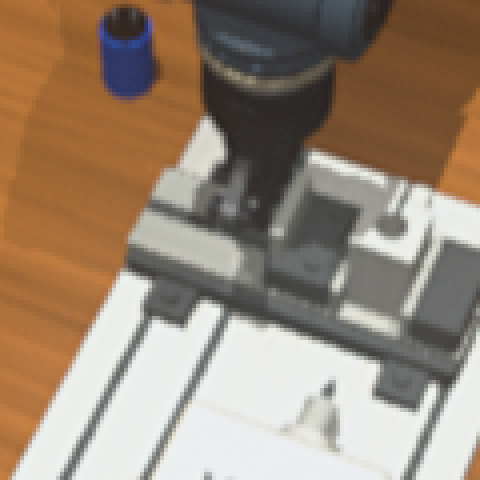

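The jaw is snug: force rose from about 6 N to 18 N at -80 to -79 mm, where -81 mm was expected. Back off and go to the paddle.

Run:
```python
from h import *
from bench import manip
manip.move_l(V(0,-.095,.073),max_speed=.06); manip.move_l(V(0,-.11,.16),max_speed=.15)
P=[.480,-.245]; a=.35-np.pi/2
manip.move_ptp(P+[.125],Rd(a)); print(manip.current_time())
c_,s_=np.cos(PSI),np.sin(PSI)
for c in("scene","top"):
    p,d=manip.grab_frame(c); np.savez(f"{c}5.npz",p=p,d=d,**manip.get_calibration(c)); cv2.imwrite(f"pics/{c}5.png",p[:,:,::-1])
    W=cloud(load(c,5)); dd=W[...,:2]-SEAT; U=c_*dd[...,0]+s_*dd[...,1];Vv=-s_*dd[...,0]+c_*dd[...,1];Z=W[...,2]
    m=(Z>.113)&(Z<.12)&(abs(U)<.06)&(abs(Vv)<.033); print(c,m.sum(),np.round(1e3*np.percentile(U[m],[1,99]),1),np.round(1e3*np.percentile(Vv[m],[1,99]),1))
    m=(Z>.072)&(Z<.079)&(Vv>-.07)&(Vv<0)&(abs(U)<.03); print("slide v",1e3*np.percentile(Vv[m],[1,99]) if m.any() else None)
f0=manip.current_force()
manip.move_l(P+[.092],max_speed=.1); z=.092; L=[]; zc=None
while z>.078:
    z-=.001; manip.move_l(P+[z],max_speed=.05); f=manip.current_force()-f0; L.append((round(z*1e3),round(float(f[2]),1)))
    if f[2]>2: break
print(L,f,manip.current_ee_pos(),manip.current_time())
A=cv2.imread("pics/scene5.png")[150:290,150:345];cv2.imwrite("pics/ap.png",cv2.resize(A,(780,560),interpolation=3))
```

```text
27.7417
scene 203 [-34.2  20.5] [-18.1  21. ]
slide v [-66.59178176  -9.76083863]
top 191 [-32.3  19.5] [-20.5  18.7]
slide v [-65.84673256 -21.65351708]
[(91, 0.5), (90, 0.0), (89, 1.6), (88, 0.0), (87, -0.4), (86, 0.4), (85, 2.9)] [-0.68403539  0.75436719  2.88435754] [ 0.48008568 -0.24508562  0.08514948] 30.075
```

View pics/ap.png

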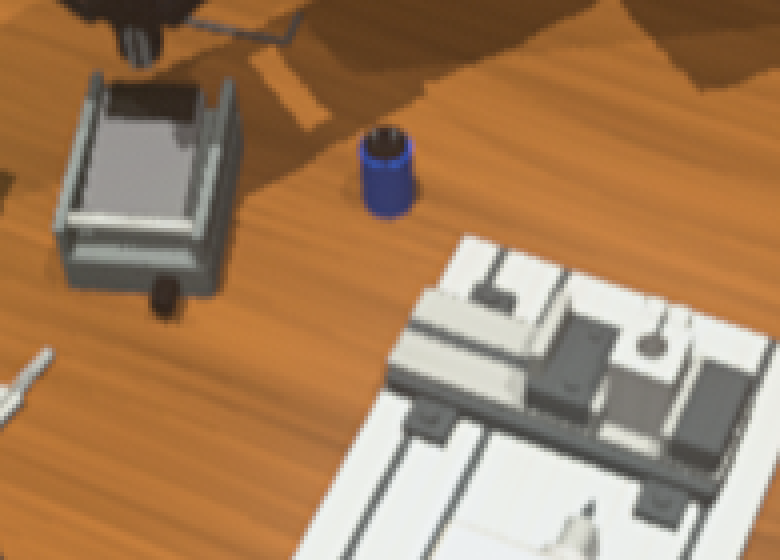

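The coupling is centred and snug between the jaws. Paddle contact came at z = 85 mm, as predicted. Press down to level.

Run:
```python
from h import *
from bench import manip
P=[.480,-.245]; L=[]
for z in np.arange(.083,.0714,-.0015):
    manip.move_l(P+[float(z)],max_speed=.03); L.append((round(float(z)*1e3,1),round(float(manip.current_force()[2]),1)))
manip.move_l(P+[.0712],max_speed=.02); manip.dwell(.3)
print(L,[manip.current_force()[2].round(1) for _ in range(4)],manip.current_ee_pos(),manip.current_time())
for c in("scene","top"):
    p,d=manip.grab_frame(c); np.savez(f"{c}6.npz",p=p,d=d,**manip.get_calibration(c))
    W=cloud(load(c,6)); r=W[...,:2]-P; t=.35; x=np.cos(t)*r[...,0]+np.sin(t)*r[...,1]; y=-np.sin(t)*r[...,0]+np.cos(t)*r[...,1]
    Z=W[...,2]
    m=(x>.02)&(x<.075)&(abs(y)<.025)&(Z>.05)&(Z<.09)
    if m.sum()>20:
        A=np.c_[x[m],y[m],np.ones(m.sum())]; print(c,m.sum(),"slope x,y,z0",np.linalg.lstsq(A,Z[m],rcond=None)[0])
    if c=="scene": cv2.imwrite("pics/press.png",cv2.resize(p[140:240,140:240,::-1],(500,500),interpolation=3))
```

```text
[(83.0, 3.5), (81.5, 3.7), (80.0, 3.8), (78.5, 4.3), (77.0, 4.9), (75.5, 5.1), (74.0, 5.5), (72.5, 5.1)] [np.float64(6.1), np.float64(6.1), np.float64(6.1), np.float64(6.1)] [ 0.47992691 -0.24504164  0.07137675] 32.625
scene 315 slope x,y,z0 [0.01048493 0.0057227  0.06906166]
top 281 slope x,y,z0 [-0.00322906  0.00869717  0.07033118]
```

View pics/press.png

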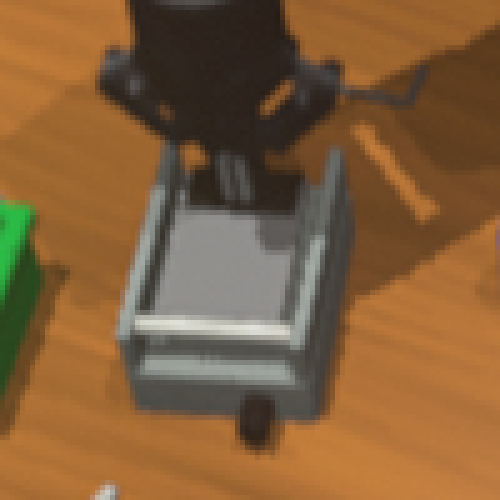

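The paddle is level, with a fitted slope within ±0.01 rad and 6.1 N on the pad, which is mid-run. Hand in.

```bash
python3 -c "
from bench import manip
print(manip.current_force(),manip.current_ee_pos()); manip.sign_off()"
```

```text
[-3.00933598 -1.83289349  6.45880104] [ 0.47991107 -0.24504574  0.07136355]
the job is handed in; nothing more can be done
```

The job is done and handed in at about 33 s, with the arm still holding the paddle in its run position.

- **Coupling:** I gripped it by its flat sides, lifted it and turned it about 117° so the back face looks at the pin. The first placing was about 4 mm too far toward the pin, so I regripped it and shifted it back. The last pictures put it within about 1 mm of the jaw middle and square.
- **Jaw:** I slid it up until the push force rose from about 6 N to 18 N, within about 2 mm of the predicted snug position. I then backed the gripper away.
- **Paddle:** I pressed it about 14 mm from first contact. It is level within about 0.01 rad and pushes back with about 6.3 N, where mid-run is 6.5 N. It was lowered in small steps and never went near the stop position.

**Camera disagreement:** the two cameras differed by about 3 mm in y. I averaged them and confirmed positions by contact. The bystanders were not re-measured at the end; I made no contact with them, and those in my later close-up pictures looked undisturbed.

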